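# Seat the bearing cover plate on its two fixture pins

## Task

On the assembly fixture the aluminium bearing cover plate has been laid too far back: it rests half on the raised ledge and half on the tips of the two locating pins. Nudge it sideways and off the ledge with your fingertips, without gripping or lifting it, until both holes drop over the pins and the plate lies flat on the fixture's seat. Leave all the other things standing where they are and finish with your hand clear.

Things in the scene. Friction and masses are not known exactly. Their poses are not given: they have to be found in the camera images.
- plate: bare aluminium cover plate, 120 (its x) by 150 (its y) by 10 mm, 0.3 to 0.7 kg, a low round cap (64 mm across, 4 high) on its top. Origin at the centre of its underside, z up. Starts level, underside 34 mm above the table, 17 to 32 mm short of its seat towards the fixture's -x, up to 14 mm off sideways and 0.1 rad turned. Slides with dry friction; too wide to grip, pushed at its edges
- hole_left (a point): centre of the plate's +y hole (14 mm diameter), at its underside: plate x +8, y +50, z 0 mm
- hole_right (a point): centre of the plate's -y hole (14 mm diameter), at its underside: plate x +8, y -50, z 0 mm
- fixture: fixed dark steel slab 20 mm thick, x -125 to +145, y +-115 mm; its top is the seat. Near edge: full-width loading ledge, x -125 to -63, top 34 mm above the table, ending in a square step. Origin at table level under the seated plate's centre, +x away from the ledge; turned up to 0.35 rad. Seated plate: origin at x 0, y 0, z 20 mm, axes parallel, top 4 mm below the ledge, 3 mm gap to the step
- pin_left (a point): tip of the +y locating pin, at fixture x +8, y +50, z +34 mm. The pin is 10 mm in diameter, 14 mm tall above the seat; its upper 7 mm taper to 4 mm, so a hole up to 5 mm off-centre is caught and drawn over the pin. Its tip stands 4 mm out of the seated plate.
- pin_right (a point): tip of the -y locating pin, the same, at fixture x +8, y -50, z +34 mm
- lens_barrel: upright black stepped cylinder, 54 mm across, 75 mm tall; origin at the centre of its underside. A bystander, to be left alone.
- bearing: flat steel ring, 42 mm outside, 24 mm inside, 9 mm tall, on the far apron of the fixture, right; origin at the centre of its underside. A bystander, to be left alone.
- screw_cup: small open steel cup, 48 mm across the rim, 30 mm tall, on the far apron of the fixture, left; origin at the centre of its underside. A bystander, to be left alone.
- motor: steel cylinder 60 mm across, 35 mm tall, with a copper boss and a thin shaft up to 59 mm; origin at the centre of its underside. A bystander, to be left alone.
- spacer: small bare aluminium bar 80 x 45 x 8 mm lying on the table; origin at the centre of its underside. A bystander, to be left alone.
- wipe_bottle: white bottle with a blue cap, 52 mm across, 130 mm tall; origin at the centre of its underside. A bystander, to be left alone.
- gauge_block: brass block 50 x 30 x 30 mm; origin at the centre of its underside. A bystander, to be left alone.
Not all that is in view belongs to the job. Of the things like the plate, leave any that is orange, purple or turquoise; of the rest the smaller one is meant.

How it is judged:
By the outcome, as a careful person would: the job done as asked, in the order asked, and still so for the second after the job is handed in, with the robot touching nothing.
It also fails if it takes over 48 s, if anything falls off the work surface, if the arm or the gripper's body presses on something with over 40 N, if the wrist force passes 120 N, or if a joint passes its speed limit or range.

## Robot

A 6-joint arm with a two-finger parallel gripper is mounted at the origin on the work surface. World frame = base frame: x ahead of the robot, y to its left, z up, the work surface at z = 0. Lengths are in m, angles in rad, forces in N, time in s.
With the tool pointing down it reaches from about 0.35 to 0.85 m from the base axis. Payload 8.1 kg.
Tool frame: the origin (TCP) lies between the finger pads; the fingertips stand 22 mm ahead of it and the grasp point (between the pads) lies 3 mm ahead of it; y points along the fingers, x is the direction in which the jaws open and shut, and the axes are right-handed (so a half turn about y gives the same grasp; the last joint's range is limited). The gripper opens to 93 mm and grips with 3 to 60 N. Pads are 15 mm wide; open, the fingers measure 128 mm over their backs; the gripper's body (75 mm by 188 mm) begins 65 mm behind the grasp point.
Start: joints at [-1.421, 0.13, 1.488, -0, 1.523, -0.085], TCP at [0.14, -0.584, 0.241] pointing down, gripper open.
Joint ranges: [-2.96, 2.96], [-0.89, 2.26], [0.02, 2.5], [-1.34, 4.48], [0, 2.73], [-2.66, 2.66]. Speed limits (rad/s): [2.39, 2.39, 2.79, 3.14, 3.14, 3.14].

## Interface

Orientations are given as a rotation vector (axis times angle).
In Python, from workcell import r, vision, boxes_of, trace, place_of gives the robot as it stands.
- The arm moves only by the shell command python3 -m handwheel 'ROWS' [OPENING]. ROWS is JSON, a list of rows, each an object with "translation": the shift along the tool's x, y, z in mm, a list of three; "dr": the turn, a rotation vector about the tool's x, y, z in rad, a list of three. A call has 1 to 5 rows; each row is the pose to reach, as a shift and turn from the pose measured when the call began, along the tool's axes at that moment; what a row does not reach only later rows make up. A row lasts 1/10 s, in which the tool goes at most 50 mm and 8.59 degrees, less where a joint would pass 70% of its speed; a pose out of reach is approached as far as the arm can. A call with a gripper value outside its range is refused whole. OPENING is the closure, from 0 (fully open) to 1 (shut), set as the call begins (- or left out, the last holds). The fingers move at their own pace and stop on an object; the grip force is fixed at half the most. Time passes only in rows, so rows that repeat a pose let the fingers close. It gives the time, the measured TCP pose, the force and the opening at its end, in the units of the state.
- r.sense(): the state, without advancing time (a new reading comes with each control period).
- vision.grab_frame(name): name is "side" or "top" or "wrist"; returns a dict with "image" (400x640x3 uint8, red, green, blue), "z_map" (400x640 float32, m along the optical axis (not along the pixel's ray), 0 where there is no reading), "fx", "fy", "cx", "cy" (pixels), "R" (3x3) and "t" (3): a world point X has camera coordinates R X + t. Camera axes: x right, y down, z forward; pixel columns grow to the right and rows downward; lengths in m; the calibration is good to about 2 mm. A picture is of the moment at which its call begins.
- r.sign_off(): hands the job in, once; it reports no verdict.
Trained networks look in the newest picture that a camera, given by its name, has taken for a name from the list of things; names that differ only in an ending like _2 or _b are one class to them, and where a whole thing is asked for, a point or a joint stands for the part that bears it (a point fixed in the world has none). Each returns a list of dicts, best first, with "p" (0 to 1); they miss things now and then, are a little off and sometimes report something else, mostly with a low value. They report only what shows in the picture. A call takes as long as a camera call. They do not tell look-alikes from the thing itself.
- boxes_of(target, camera): "point" ([column, row] in pixels, amid what is visible of it).
- trace(target, camera): "pixels" (400x640 bool, what is visible of it) and "point" ([column, row] in pixels, amid what is visible of it).
- place_of(target, camera): "point" ([column, row] in pixels: a listed point, or the origin of a listed thing).
The state is a dict: "time": time; "qpos": joint angles; "qvel": joint speeds; "joint_torque": joint torques, N m; "tcp_pos": TCP position; "tool_rot": TCP orientation; "ft_force": force on the tool from outside, world axes, zero at the start; "wrist_torque": the same for the moment, N m; "gripper_width": finger opening in m.
Only numpy, scipy, OpenCV 4.12 (cv2) and the standard library are available. Lean on these libraries where they do the work, as an engineer would, in place of code of your own. Each camera call takes 0.05 s, during which the arm holds its last target. There are 200 camera calls.

## Working session

There is one attempt and no reset: what is moved stays moved. The work goes in short steps, Python scripts to look and compute and a shell command to move; the robot and the scene stay as the last step left them, time stands still between calls to the robot, and variables do not carry over. Pictures are saved under pics/ and viewed, about 8 in all and at most 12, crops included, and the job is handed in when it is done.

```bash
mkdir -p pics; ls
cat > h.py <<'E'
import numpy as np, cv2
from workcell import r, vision, boxes_of, trace, place_of
def grab(c,save=None):
    f=vision.grab_frame(c)
    if save: cv2.imwrite('pics/'+save,cv2.cvtColor(f['image'],cv2.COLOR_RGB2BGR))
    return f
def world(f,u,v,z=None):
    """pixel->world by depth, or on plane world z"""
    R=np.array(f['R']);t=np.array(f['t']);d=np.array([(u-f['cx'])/f['fx'],(v-f['cy'])/f['fy'],1.])
    C=-R.T@t; D=R.T@d
    if z is None:
        p=f['z_map'][int(round(v))-1:int(round(v))+2,int(round(u))-1:int(round(u))+2]; s=np.median(p[p>0]) if (p>0).any() else np.nan
    else: s=(z-C[2])/D[2]
    return C+s*D
def proj(f,X):
    c=np.array(f['R'])@np.array(X)+np.array(f['t']); return np.array([f['fx']*c[0]/c[2]+f['cx'],f['fy']*c[1]/c[2]+f['cy']])
E
python3 - <<'E'
from h import *
s=r.sense(); print(s['time'],s['tcp_pos'],s['tool_rot'],s['ft_force'])
for c in ['top','side']:
    f=grab(c,c+'0.png')
    print(c,-np.array(f['R']).T@f['t'])
    for n in ['plate','fixture','hole_left','hole_right','pin_left','pin_right','spacer','lens_barrel','bearing','screw_cup','motor','wipe_bottle','gauge_block']:
        print(n,[(np.round(d['point']),round(d['p'],2),np.round(world(f,*d['point']),3)) for d in place_of(n,c)[:3]])
E
python3 -c "
import cv2,numpy as np
cv2.imwrite('pics/b0.png',cv2.imread('pics/top0.png'))"
```

```text
pics
0.0 [ 0.13957314 -0.58300352  0.23960293] [-1.30986824  1.03535301 -1.03321459] [ 0.05451941  0.38567381 -0.58065828]
top [0.36892185 0.03884803 1.44630576]
plate [(array([410., 278.]), 0.86, array([ 0.322, -0.234,  0.015])), (array([321., 201.]), 0.85, array([0.555, 0.038, 0.049])), (array([451., 205.]), 0.8, array([ 0.55 , -0.369,  0.014]))]
fixture [(array([325., 190.]), 0.62, array([0.591, 0.026, 0.042]))]
hole_left [(array([173., 261.]), 0.75, array([0.373, 0.494, 0.001])), (array([273., 279.]), 0.66, array([0.32 , 0.185, 0.008])), (array([391., 285.]), 0.65, array([ 0.3  , -0.177,  0.011]))]
hole_right [(array([427., 271.]), 0.8, array([ 0.343, -0.294, -0.002])), (array([301., 271.]), 0.78, array([ 0.343,  0.1  , -0.002])), (array([212., 292.]), 0.76, array([0.28 , 0.368, 0.014]))]
pin_left [(array([304., 182.]), 0.89, array([0.614, 0.089, 0.044]))]
pin_right [(array([340., 189.]), 0.75, array([ 0.592, -0.021,  0.043])), (array([250., 219.]), 0.72, array([0.5  , 0.255, 0.031])), (array([331., 201.]), 0.26, array([0.555, 0.007, 0.042]))]
spacer [(array([395., 155.]), 0.78, 
[... 1206 characters left out ...]
)), (array([383., 265.]), 0.83, array([0.335, 0.114, 0.013]))]
pin_left [(array([287., 215.]), 0.57, array([0.608, 0.091, 0.044]))]
pin_right [(array([310., 193.]), 0.74, array([ 0.587, -0.002,  0.045]))]
spacer [(array([301., 147.]), 0.67, array([ 0.703, -0.184,  0.009]))]
lens_barrel [(array([341., 158.]), 0.77, array([ 0.567, -0.169,  0.032]))]
bearing [(array([281., 178.]), 0.62, array([ 0.694, -0.039,  0.02 ]))]
screw_cup [(array([254., 205.]), 0.75, array([0.714, 0.08 , 0.024]))]
motor [(array([240., 275.]), 0.71, array([0.632, 0.292, 0.036]))]
wipe_bottle [(array([214., 242.]), 0.59, array([0.74 , 0.238, 0.037]))]
gauge_block [(array([296., 288.]), 0.95, array([0.498, 0.268, 0.03 ]))]
```

View pics/top0.png

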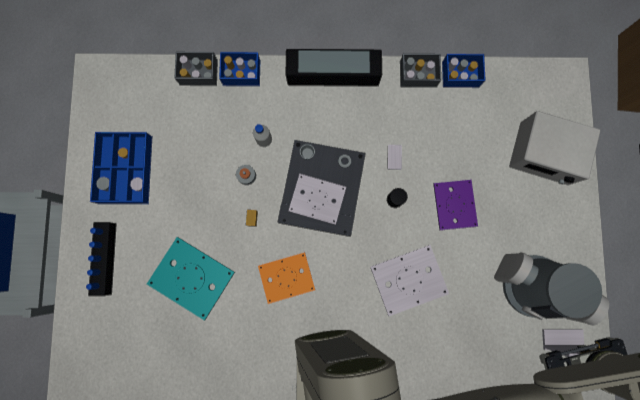

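View pics/side0.png

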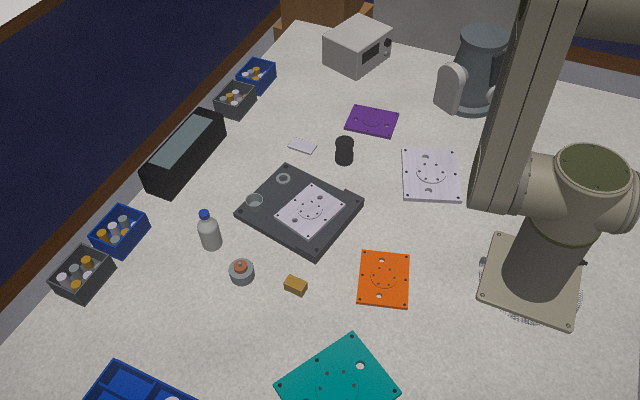

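The candidates are: bare aluminium on the fixture (319,199), larger bare aluminium on the table (409,280), orange (287,278), turquoise (191,278) and purple (456,205). The target is the smaller bare one on the fixture at (319,199). Next I'll work out a move to look at it from close by with the wrist camera.

```bash
cat >> h.py <<'E'
from scipy.spatial.transform import Rotation as Ro
def goto(p,yaw=None,n=None):
    """tool-frame shift(mm)/dr to reach p with tool y down and tool x at world angle yaw"""
    s=r.sense(); R0=Ro.from_rotvec(s['tool_rot']); d=R0.inv().apply(np.array(p)-s['tcp_pos'])*1000
    if yaw is None: return np.round(d,1),np.zeros(3)
    x=np.array([np.cos(yaw),np.sin(yaw),0]);y=np.array([0,0,-1.]);R1=Ro.from_matrix(np.c_[x,y,np.cross(x,y)])
    return np.round(d,1),np.round((R0.inv()*R1).as_rotvec(),4)
E
python3 - <<'E'
from h import *
s=r.sense(); print(np.round(Ro.from_rotvec(s['tool_rot']).as_matrix(),3))
f=grab('top')
m=[ (t['p'],t['point'],t['pixels'].sum()) for t in trace('plate','top')]; print(m)
# fixture corners by darkness
for px in [(296,140),(365,153),(352,236),(279,221)]: print(px,np.round(world(f,*px,z=.02 if px[1]<200 else .034),3))
g=grab('wrist'); print('wristcam',-np.array(g['R']).T@g['t'],np.array(g['R'])[2])
w=-2.
for yaw in (-1.8,1.37,-1.57,0): print(yaw,goto([.55,.03,.3],yaw))
E
```

```text
[[ 0.233 -0.     0.973]
 [-0.973  0.     0.233]
 [-0.    -1.    -0.   ]]
[(0.98, [410.5, 278.6], np.int64(3335)), (0.97, [452.0, 205.7], np.int64(1874)), (0.76, [284.3, 278.8], np.int64(1921)), (0.58, [320.2, 198.7], np.int64(1946)), (0.57, [188.9, 277.3], np.int64(3999))]
(296, 140) [0.754 0.118 0.02 ]
(365, 153) [ 0.713 -0.101  0.02 ]
(352, 236) [ 0.449 -0.058  0.034]
(279, 221) [0.495 0.166 0.034]
wristcam [ 0.21211041 -0.56525561  0.38463315] [-0.26019347 -0.06323776 -0.96348344]
-1.8 (array([-501.2,  -59.4,  541.9]), array([ 0.   ,  0.464, -0.   ]))
1.37 (array([-501.2,  -59.4,  541.9]), array([-0.   , -2.706, -0.   ]))
-1.57 (array([-501.2,  -59.4,  541.9]), array([ 0.   ,  0.234, -0.   ]))
0 (array([-501.2,  -59.4,  541.9]), array([ 0.   , -1.336, -0.   ]))
```

```bash
python3 -m handwheel '[{"translation":[-33,-6,36],"dr":[0,0,0]},{"translation":[-66,-12,72],"dr":[0,0,0]},{"translation":[-100,-18,108],"dr":[0,0,0]},{"translation":[-133,-24,144],"dr":[0,0,0]},{"translation":[-167,-30,180],"dr":[0,0,0]}]' 1
python3 -m handwheel '[{"translation":[-33,-6,36],"dr":[0,0,0]},{"translation":[-66,-12,72],"dr":[0,0,0]},{"translation":[-100,-18,108],"dr":[0,0,0]},{"translation":[-133,-24,144],"dr":[0,0,0]},{"translation":[-167,-30,180],"dr":[0,0,0]}]'
python3 - <<'E'
from h import *
print(goto([.55,.03,.3],-1.756))
E
```

```text
time: 2.05
tcp_pos: [0.2765, -0.3776, 0.271]
tool_rot: [-1.311, 1.034, -1.035]
ft_force: [0.6, -0.5, 0.6]
gripper_width: 0.0574
time: 2.55
tcp_pos: [0.4136, -0.1716, 0.3016]
tool_rot: [-1.311, 1.034, -1.037]
ft_force: [0.9, -1.2, -0.3]
gripper_width: 0.0177
(array([-164.5,    1.6,  179.5]), array([-0.0014,  0.4192,  0.0011]))
```

```bash
python3 -m handwheel '[{"translation":[-33,0,36],"dr":[0,0.1,0]},{"translation":[-66,0,72],"dr":[0,0.2,0]},{"translation":[-100,0,108],"dr":[0,0.3,0]},{"translation":[-133,1,144],"dr":[0,0.42,0]},{"translation":[-165,1,180],"dr":[0,0.42,0]}]' 0.3
python3 -m handwheel '[{"translation":[0,0,0],"dr":[0,0,0]},{"translation":[0,0,0],"dr":[0,0,0]}]'
python3 - <<'E'
from h import *
f=grab('wrist','w1.png'); np.savez('w1.npz',**{k:np.array(v) for k,v in f.items()})
for n in ['plate','hole_left','hole_right','pin_left','pin_right']:
    print(n,[(np.round(d['point'],1),round(d['p'],2),np.round(world(f,*d['point']),4)) for d in place_of(n,'wrist')[:3]])
t=[ (t['p'],t['point'],t['pixels'].sum()) for t in trace('plate','wrist')]; print(t, r.sense()['time'])
E
```

```text
time: 3.05
tcp_pos: [0.5512, 0.0328, 0.3007]
tool_rot: [-1.113, 1.346, -1.349]
ft_force: [1.5, -1.1, 0.5]
gripper_width: 0.0528
time: 3.25
tcp_pos: [0.5512, 0.0339, 0.3001]
tool_rot: [-1.115, 1.345, -1.347]
ft_force: [-0.8, 0.1, -0.0]
gripper_width: 0.0643
plate [(array([303.5, 149.9]), 0.97, array([0.5687, 0.0521, 0.0481])), (array([276.3, 326.7]), 0.68, array([0.5807, 0.039 , 0.3802]))]
hole_left [(array([243.2, 336. ]), 0.88, array([0.5794, 0.0465, 0.3795])), (array([260.6, 139. ]), 0.75, array([0.5866, 0.1012, 0.0196])), (array([163.7, 217.8]), 0.6, array([0.5156, 0.2383, 0.0269]))]
hole_right [(array([591.9, 254.3]), 0.78, array([ 0.3599, -0.2876,  0.0127])), (array([350.8, 149.5]), 0.7, array([ 0.5547, -0.0007,  0.0194])), (array([303.1, 308.6]), 0.69, array([0.5825, 0.0331, 0.3781]))]
pin_left []
pin_right [(array([308. , 152.7]), 0.36, array([0.5646, 0.0479, 0.0476]))]
[(0.85, [305.2, 147.9], np.int64(14238)), (0.63, [579.9, 247.7], np.int64(5358)), (0.6, [630.4, 92.0], np.int64(2654))] 3.6
```

View pics/w1.png

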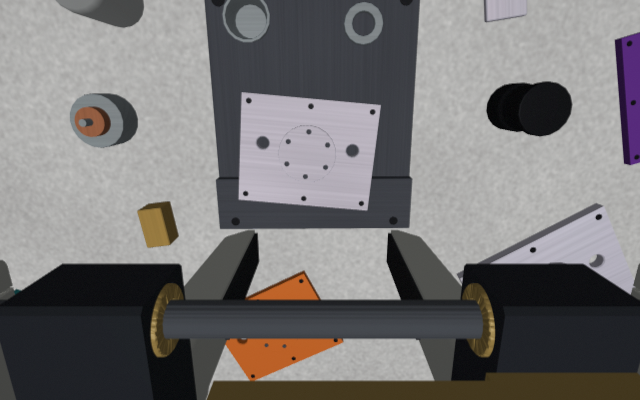

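The wrist view shows the bare plate at (309,152) with holes at (263,143) and (352,151), turned about 0.1 rad. The ledge runs from row 178 to 228 and the fixture sides are at columns 217 and 412. That confirms the choice. Next I'll measure the poses.

```bash
cat >> h.py <<'E'
def line(f,pts,z):
    P=np.array([world(f,u,v,z)[:2] for u,v in pts]); vx,vy,x0,y0=cv2.fitLine(P.astype(np.float32),cv2.DIST_HUBER,0,1e-4,1e-4).ravel()
    return np.array([x0,y0]),np.array([vx,vy])
def plate_pose(f,yaw_ref,z=.044,show=None):
    """largest bright blob near the plate -> rectangle on plane z: centre, yaw, size"""
    t=max((t for t in trace('plate',f['cam'])if True),key=lambda t:t['p']*t['pixels'].sum()*(abs(t['point'][0]-305)<90))
    m=t['pixels'].astype(np.uint8); g=cv2.cvtColor(f['image'],cv2.COLOR_RGB2GRAY)
    b=((g>110)&(cv2.dilate(m,np.ones((9,9)))>0)).astype(np.uint8); b=cv2.morphologyEx(b,cv2.MORPH_CLOSE,np.ones((13,13)))
    c=max(cv2.findContours(b,cv2.RETR_EXTERNAL,cv2.CHAIN_APPROX_NONE)[0],key=cv2.contourArea)[:,0]
    W=np.array([world(f,u,v,z)[:2] for u,v in c]); (cx,cy),(w,h),a=cv2.minAreaRect((W*1000).astype(np.float32))
    a=np.deg2rad(a)
    while a-yaw_ref>np.pi/4: a-=np.pi/2;w,h=h,w
    while a-yaw_ref<-np.pi/4: a+=np.pi/2;w,h=h,w
    return np.array([cx,cy])/1000,a,(round(w),round(h))
def toF(F,p):
    c,s=np.cos(F[2]),np.sin(F[2]); d=np.array(p[:2])-F[:2]; return np.array([c*d[0]+s*d[1],-s*d[0]+c*d[1]])
def fromF(F,q):
    c,s=np.cos(F[2]),np.sin(F[2]); return np.array(F[:2])+[c*q[0]-s*q[1],s*q[0]+c*q[1]]
E
python3 - <<'E'
from h import *
d=np.load('w1.npz'); f={k:d[k] for k in d}; f['cam']='wrist'
g=cv2.cvtColor(f['image'],cv2.COLOR_RGB2GRAY).astype(float); g=cv2.GaussianBlur(g,(3,3),0)
print('row profile col 230',g[170:240:2,230].astype(int)); 
def edge_rows(cols,lo,hi,thr=None): # strongest vertical gradient in row range
    return [(c,lo+np.argmax(np.abs(np.diff(g[lo:hi,c])))+.5) for c in cols]
def edge_cols(rows,lo,hi):
    return [(lo+np.argmax(np.abs(np.diff(g[v,lo:hi])))+.5,v) for v in rows]
near=line(f,edge_rows(range(265,385,4),215,240),.034)
sl=line(f,edge_cols(range(182,225,3),205,232),.034); sr=line(f,edge_cols(range(182,225,3),398,425),.034)
ul=line(f,edge_cols(range(50,172,6),195,232),.02); ur=line(f,edge_cols(range(50,172,6),398,430),.02)
step=line(f,edge_rows(list(range(221,237,2))+list(range(384,409,2)),168,190),.034)
for n,l in dict(near=near,sl=sl,sr=sr,ul=ul,ur=ur,step=step).items():
    a=np.arctan2(*l[1][::-1]); print(n,np.round(l[0],4),round(a,4))
# depth heights
for px in [(230,200),(225,120),(300,200),(250,110),(305,150),(100,230)]: print(px,np.round(world(f,*px),4))
grab('wrist'); print(plate_pose(f,-.2))
for px in [(242,94),(380,105),(239,199),(368,210)]: print(np.round(world(f,*px,z=.044),4))
print(np.round(world(f,262.5,143,z=.044),4),np.round(world(f,352,151,z=.044),4))
E
```

```text
row profile col 230 [ 62  62  62  52  36  59  64  64  63  64  65  65  65  64  64  63  64  64
  64  65  64  63  65  63  64  60  60  64  64 100 178 182 165  92  79]
near [0.4693 0.0494] 1.3966
sl [0.5253 0.1662] -0.1834
sr [ 0.4808 -0.059 ] -0.1767
ul [0.6427 0.1442] -0.1799
ur [ 0.5855 -0.078 ] -0.1817
step [0.5308 0.0266] 1.3904
(230, 200) [0.5242 0.1509 0.0332]
(225, 120) [0.6155 0.1365 0.0202]
(300, 200) [0.5116 0.0681 0.0433]
(250, 110) [0.6213 0.1008 0.0435]
(305, 150) [0.5682 0.0506 0.0474]
(100, 230) [ 5.078e-01  3.397e-01 -4.000e-04]
(array([0.56341296, 0.04968418]), np.float64(-0.2755295811151619), (121, 150))
[0.6391 0.1051 0.044 ]
[ 0.6005 -0.0383  0.044 ]
[0.526 0.137 0.044]
[ 0.4851 -0.0075  0.044 ]
[0.5841 0.0956 0.044 ] [ 5.569e-01 -5.000e-04  4.400e-02]
```

```bash
cat >> h.py <<'E'
YF=-0.1795
_u=np.array([np.cos(YF),np.sin(YF)]);_v=np.array([-_u[1],_u[0]])
_xn=_u@[.4693,.0494]+.125; _xs=_u@[.5308,.0266]+.063
_y1=(_v@[.5253,.1662]+_v@[.4808,-.059])/2; _y2=(_v@[.6427,.1442]+_v@[.5855,-.078])/2
_x=(_xn+_xs)/2;_y=(_y1+_y2)/2
F=np.r_[_x*_u+_y*_v,YF]
E
python3 - <<'E'
import h; from h import *
print(h._xn,h._xs,h._y1,h._y2,F, 'widths',h._v@[.5253-.4808,.1662+.059],h._v@[.6427-.5855,.1442+.078])
c=[.5634,.0497]; a=-.2755
print('plate in F mm',toF(F,c)*1000,'yaw',a-YF)
for o in ([8,50],[8,-50]): print('hole in F',toF(F,fromF([*c,a],np.array(o)/1000))*1000)
print('holes seen',toF(F,[.5841,.0956])*1000,toF(F,[.5569,-.0005])*1000)
f=grab('top','t1.png'); print(proj(f,[*fromF(F,[-.125,.115]),.034]),proj(f,[*fromF(F,[-.125,-.115]),.034]),proj(f,[*fromF(F,[.145,.115]),.02]),proj(f,[*c,.044]))
tip=[*fromF(F,[-.115,0]),.08+.022]
print(goto(tip,YF-np.pi/2), r.sense()['gripper_width'],r.sense()['time'])
E
```

```text
0.5779400377148611 0.58052258036343 0.1425521677137987 0.14220814320470812 [ 0.59534506  0.03667796 -0.1795    ] widths 0.22952665515015813 0.22884228378749585
plate in F mm [-33.75672935   7.10941915] yaw -0.09600000000000003
hole in F [-21.00093445  56.11237515]
hole in F [-30.58619565 -43.42717864]
holes seen [-21.58419168  55.96767666] [-31.18970542 -43.44451629]
[276.92781244 221.55414969] [350.86528544 235.21692107] [293.98895639 138.45656153] [317.03020784 198.45312871]
(array([-11.7, 198.7, -72.9]), array([-0.0026, -0.0113,  0.0008])) 0.06506176334573154 3.75
```

```bash
python3 -m handwheel '[{"translation":[-9,30,-37],"dr":[0,-0.011,0]},{"translation":[-19,65,-73],"dr":[-0.0026,-0.0113,0]},{"translation":[-19,110,-73],"dr":[-0.0026,-0.0113,0]},{"translation":[-19,155,-73],"dr":[-0.0026,-0.0113,0]},{"translation":[-19,200,-73],"dr":[-0.0026,-0.0113,0]}]'
python3 -m handwheel '[{"translation":[0,0,0],"dr":[0,0,0]}]'
python3 - <<'E'
from h import *
s=r.sense();print(toF(F,s['tcp_pos'])*1000,s['tcp_pos'][2],s['ft_force'],goto([*fromF(F,[-.115,.007]),.060],YF-np.pi/2))
f=grab('wrist','w2.png')
E
```

```text
time: 4.25
tcp_pos: [0.4834, 0.0645, 0.0997]
tool_rot: [-1.118, 1.338, -1.341]
ft_force: [0.8, -0.0, 0.9]
gripper_width: 0.065
time: 4.35
tcp_pos: [0.4782, 0.0643, 0.0935]
tool_rot: [-1.127, 1.346, -1.337]
ft_force: [-0.4, 0.1, -0.6]
gripper_width: 0.0652
[-120.16420743    6.237738  ] 0.09346331706201272 [-0.39581293  0.10747101 -0.55627372] (array([-0.9, 33.4,  5.5]), array([0.0093, 0.0001, 0.0027]))
```

View pics/w2.png

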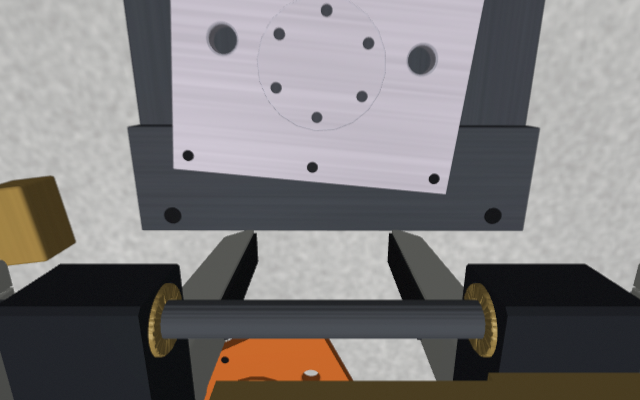

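The view shows the plate's rear corners at (174,168) and (446,194), with both fingertips at (255,235) and (390,235), behind the edge and clear. I'll lower them and then push.

```bash
python3 -m handwheel '[{"translation":[-1,18,0],"dr":[0.009,0,0.003]},{"translation":[-1,34,0],"dr":[0.009,0,0.003]},{"translation":[-1,34,0],"dr":[0.009,0,0.003]},{"translation":[-1,34,4],"dr":[0.009,0,0.003]},{"translation":[-1,34,8],"dr":[0.009,0,0.003]}]'
python3 - <<'E'
from h import *
s=r.sense();print(toF(F,s['tcp_pos'])*1000,s['tcp_pos'][2],s['ft_force'],goto([*fromF(F,[-.0795,.007]),.060],YF-np.pi/2))
E
```

```text
time: 4.9
tcp_pos: [0.4906, 0.0638, 0.0655]
tool_rot: [-1.112, 1.335, -1.343]
ft_force: [-0.1, -0.0, 0.1]
gripper_width: 0.065
[-107.93446286    7.99331604] 0.06552029554832782 [-0.09013189 -0.00851925  0.05341942] (array([ 1. ,  5.7, 28.4]), array([-0.0078,  0.0001, -0.002 ]))
```

```bash
python3 -m handwheel '[{"translation":[1,5,-2],"dr":[-0.008,0,0]},{"translation":[1,5,-2],"dr":[-0.008,0,0]},{"translation":[1,5,-2],"dr":[-0.008,0,0]}]'
python3 - <<'E'
from h import *
s=r.sense();print(toF(F,s['tcp_pos'])*1000,s['tcp_pos'][2],s['ft_force'],goto([*fromF(F,[-.0795,.007]),.060],YF-np.pi/2))
E
```

```text
time: 5.2
tcp_pos: [0.4886, 0.0631, 0.0607]
tool_rot: [-1.117, 1.341, -1.339]
ft_force: [-0.1, 0.9, -0.5]
gripper_width: 0.0652
[-109.76905581    6.9541177 ] 0.06072109457637235 [-0.05610947  0.92309423 -0.5026355 ] (array([-0. ,  0.7, 30.3]), array([ 0.0002, -0.    , -0.002 ]))
```

Tip is at z ≈ 38.7 mm. Pushing forward about 30 mm in small steps.

```bash
python3 -m handwheel '[{"translation":[0,0,4],"dr":[0,0,0]},{"translation":[0,0,8],"dr":[0,0,0]},{"translation":[0,0,12],"dr":[0,0,0]},{"translation":[0,0,15],"dr":[0,0,0]},{"translation":[0,0,18],"dr":[0,0,0]}]'
python3 -m handwheel '[{"translation":[0,0,3],"dr":[0,0,0]},{"translation":[0,0,6],"dr":[0,0,0]},{"translation":[0,0,9],"dr":[0,0,0]},{"translation":[0,0,11],"dr":[0,0,0]},{"translation":[0,0,11],"dr":[0,0,0]}]'
cat >> h.py <<'E'
def look(name,z=.044):
    f=grab('wrist',name); f['cam']='wrist'; s=r.sense()
    print('tcp F',np.round(toF(F,s['tcp_pos'])*1000,1),s['tcp_pos'][2],'f',np.round(s['ft_force'],1),'t',s['time'],'w',s['gripper_width'])
    return f
E
python3 - <<'E'
from h import *
f=look('w3.png')
for n in ('hole_left','hole_right'):
    print(n,[(np.round(d['point'],1),round(d['p'],2),np.round(toF(F,world(f,*d['point'],z=.044))*1000,1)) for d in place_of(n,'wrist')[:3]])
E
```

```text
time: 5.7
tcp_pos: [0.5061, 0.06, 0.0605]
tool_rot: [-1.118, 1.342, -1.338]
ft_force: [-4.3, 1.4, 0.1]
gripper_width: 0.0651
time: 6.2
tcp_pos: [0.5172, 0.0581, 0.0604]
tool_rot: [-1.118, 1.342, -1.338]
ft_force: [-2.8, 1.0, 0.5]
gripper_width: 0.065
tcp F [-80.7   7.1] 0.06040511665427483 f [-2.2  0.6 -0.1] t 6.25 w 0.06499153168876935
hole_left [(array([198.2,  81.2]), 0.84, array([-1.7, 60.9]))]
hole_right [(array([417.8,  90.4]), 0.87, array([ -5.4, -32.6]))]
```

View pics/w3.png

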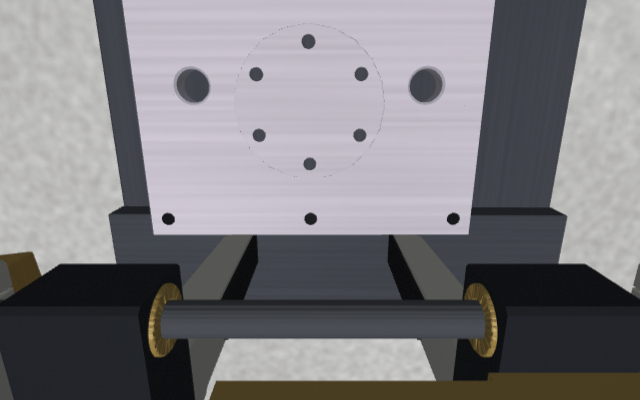

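The plate is now square to the fixture. Its rear corners are at (153,235) and (470,235), the holes at (193,86) and (427,85), and the step corners at (110,213) and (566,214). I'll work out the remaining offset.

```bash
cat >> h.py <<'E'
def inF(f,px,z): return np.round(toF(F,world(f,*px,z))*1000,1)
E
python3 - <<'E'
from h import *
f=look('w4.png')
g=cv2.GaussianBlur(cv2.cvtColor(f['image'],cv2.COLOR_RGB2GRAY),(3,3),0).astype(float)
ec=lambda v,lo,hi:lo+np.argmax(np.abs(np.diff(g[v,lo:hi])))+.5
er=lambda c,lo,hi:lo+np.argmax(np.abs(np.diff(g[lo:hi,c])))+.5
for v in (40,120,150,190): print('plate L/R',inF(f,(ec(v,115,175),v),.044),inF(f,(ec(v,455,510),v),.044))
for c in (180,300,440): print('rear edge',inF(f,(c,er(c,222,248)),.044))
for v in (225,240): print('ledge L/R',inF(f,(ec(v,100,130),v),.034),inF(f,(ec(v,550,585),v),.034))
for c in (125,535): print('step top edge',[inF(f,(c,q),.034) for q in (208,213,214)],g[202:220,c].astype(int))
for v in (60,120,180): print('slab L/R',inF(f,(ec(v,88,130),v),.02),inF(f,(ec(v,540,592),v),.02))
for lo in (170,405):
    m=(g[60:115,lo:lo+50]<125).astype(np.uint8); n,l,st,ce=cv2.connectedComponentsWithStats(m); i=1+np.argmax(st[1:,4]); p=ce[i]+[lo,60]
    print('hole',p,st[i],inF(f,p,.044))
E
```

```text
tcp F [-80.7   7.1] 0.06046482486929717 f [-1.2  0.9 -0.5] t 6.4 w 0.06482615988952137
plate L/R [14.5 89. ] [ 14.6 -60.8]
plate L/R [-18.   88.9] [-17.8 -61. ]
plate L/R [-31.2 100.6] [-31.  -61.2]
plate L/R [-49.7 100.6] [-49.5 -61. ]
rear edge [-71.7  75.9]
rear edge [-71.6  18.7]
rear edge [-71.5 -48. ]
ledge L/R [-70.7 115.1] [ -70.3 -114.1]
ledge L/R [-78.8 115.4] [ -78.4 -114. ]
step top edge [array([-61.7, 106. ]), array([-64.3, 106.4]), array([-64.8, 106.5])] [67 66 64 56 43 34 32 32 32 31 33 42 55 64 67 68 69 69]
step top edge [array([-61.3, -97.3]), array([-64. , -97.8]), array([-64.5, -97.8])] [66 66 66 66 60 46 34 31 31 31 32 33 39 51 62 66 67 66]
slab L/R [  8.6 114.5] [   8.9 -113.5]
slab L/R [-19.8 114.6] [ -19.5 -113.4]
slab L/R [-50.8 114.7] [ -50.4 -113.2]
hole [192.38443936  85.19565217] [  6   9  33  34 874] [-3.4 63.5]
hole [425.20752566  84.79475485] [  4   8  33  34 877] [ -3.1 -35.7]
```

```bash
python3 -m handwheel '[{"translation":[0,0,-15],"dr":[0,0,0]},{"translation":[0,-35,-15],"dr":[0,0,0]},{"translation":[0,-70,-15],"dr":[0,0,0]},{"translation":[-20,-75,0],"dr":[0,0.14,0]},{"translation":[-40,-75,10],"dr":[0,0.28,0]}]'
python3 - <<'E'
from h import *
s=r.sense(); print(s['qpos'],s['tcp_pos'],Ro.from_rotvec(s['tool_rot']).as_matrix()[:,0],toF(F,s['tcp_pos']))
for y in (YF,YF-np.pi): print(goto([*fromF(F,[-.011,.115]),.13],y))
E
```

```text
time: 6.9
tcp_pos: [0.5372, 0.0955, 0.1389]
tool_rot: [-0.944, 1.541, -1.543]
ft_force: [0.2, -0.5, 0.1]
gripper_width: 0.0654
[8.07601553e-02 4.92017013e-02 1.76354632e+00 1.90212250e-03
 1.32188709e+00 2.11729644e+00] [0.53719411 0.0955033  0.13890632] [-0.44947935 -0.89327563 -0.00519332] [-0.06771918  0.04749806]
(array([-80.7,   9.5,  35.3]), array([-8.3000e-03, -1.8575e+00,  1.0000e-03]))
(array([-80.7,   9.5,  35.3]), array([-9.0000e-04,  1.2841e+00, -7.7000e-03]))
```

```bash
python3 -m handwheel '[{"translation":[-20,0,10],"dr":[0,-0.145,0]},{"translation":[-40,0,20],"dr":[0,-0.29,0]},{"translation":[-60,5,30],"dr":[0,-0.435,0]},{"translation":[-81,9,35],"dr":[0,-0.58,0]},{"translation":[-81,9,35],"dr":[0,-0.725,0]}]'
python3 -m handwheel '[{"translation":[0,0,0],"dr":[0,-0.145,0]},{"translation":[0,0,0],"dr":[0,-0.29,0]},{"translation":[0,0,0],"dr":[0,-0.435,0]},{"translation":[0,0,0],"dr":[0,-0.58,0]},{"translation":[0,0,0],"dr":[0,-0.725,0]}]'
python3 - <<'E'
from h import *
print(toF(F,r.sense()['tcp_pos']),goto([*fromF(F,[-.011,.115]),.13],YF))
E
```

```text
time: 7.4
tcp_pos: [0.6064, 0.1537, 0.1301]
tool_rot: [-1.316, 1.006, -1.014]
ft_force: [-0.7, -0.5, 0.0]
gripper_width: 0.0649
time: 7.9
tcp_pos: [0.607, 0.1536, 0.1304]
tool_rot: [-1.518, 0.443, -0.456]
ft_force: [0.0, 0.4, 0.2]
gripper_width: 0.0654
[-0.00942603  0.11715671] (array([-0.6,  0.4, -2.6]), array([-0.0063, -0.3947,  0.0079]))
```

```bash
python3 -m handwheel '[{"translation":[0,0,0],"dr":[0,-0.14,0]},{"translation":[0,0,0],"dr":[-0.003,-0.28,0.004]},{"translation":[0,20,0],"dr":[-0.006,-0.395,0.008]},{"translation":[0,50,0],"dr":[-0.006,-0.395,0.008]},{"translation":[0,50,0],"dr":[-0.006,-0.395,0.008]}]'
python3 - <<'E'
from h import *
s=r.sense();print(toF(F,s['tcp_pos']),s['ft_force'],goto([*fromF(F,[-.011,.110]),.0605],YF))
E
```

```text
time: 8.4
tcp_pos: [0.6048, 0.1531, 0.0761]
tool_rot: [-1.568, 0.146, -0.136]
ft_force: [-1.4, 0.1, -0.6]
gripper_width: 0.0652
[-0.01151871  0.11627965] [-1.37094405  0.11197431 -0.61264145] (array([ 0.6, 15.6, -6.2]), array([ 0.0021,  0.    , -0.0059]))
```

```bash
python3 -m handwheel '[{"translation":[1,10,-4],"dr":[0.002,0,-0.005]},{"translation":[1,16,-6],"dr":[0.002,0,-0.005]},{"translation":[1,16,-6],"dr":[0.002,0,-0.005]},{"translation":[1,16,-6],"dr":[0.002,0,-0.005]}]'
python3 - <<'E'
from h import *
s=r.sense();print(toF(F,s['tcp_pos']),s['ft_force'],goto([*fromF(F,[-.011,.085]),.0605],YF))
E
```

```text
time: 8.8
tcp_pos: [0.6051, 0.1469, 0.0608]
tool_rot: [-1.566, 0.141, -0.141]
ft_force: [0.1, -0.8, 0.2]
gripper_width: 0.0647
[-0.01012093  0.11022064] [ 0.07701077 -0.79543704  0.24755555] (array([ -0.9,   0.3, -25.2]), array([-0.0002, -0.0004,  0.    ]))
```

```bash
python3 -m handwheel '[{"translation":[0,0,-6],"dr":[0,0,0]},{"translation":[0,0,-11],"dr":[0,0,0]},{"translation":[0,0,-15],"dr":[0,0,0]},{"translation":[0,0,-19],"dr":[0,0,0]},{"translation":[0,0,-22],"dr":[0,0,0]}]'
python3 -m handwheel '[{"translation":[0,0,-2],"dr":[0,0,0]},{"translation":[0,0,-3],"dr":[0,0,0]},{"translation":[0,0,-3],"dr":[0,0,0]}]'
python3 - <<'E'
from h import *
f=look('w5.png')
f2=grab('top','t5.png')
i=cv2.imread('pics/t5.png')[120:260,240:400]; w=cv2.imread('pics/w5.png')
cv2.imwrite('pics/c5.png',np.vstack([w[:400,:640][::1],cv2.resize(i,(640,560),interpolation=cv2.INTER_CUBIC)[180:380]]))
E
```

```text
time: 9.3
tcp_pos: [0.6017, 0.1254, 0.0616]
tool_rot: [-1.565, 0.14, -0.143]
ft_force: [1.6, 3.5, 2.7]
gripper_width: 0.0649
time: 9.6
tcp_pos: [0.6012, 0.1223, 0.0615]
tool_rot: [-1.565, 0.14, -0.143]
ft_force: [0.5, 2.1, 2.2]
gripper_width: 0.0653
tcp F [-9.6 85.3] 0.06152767128059684 f [0.8 2.3 0.9] t 9.65 w 0.06477027154122666
```

View pics/c5.png

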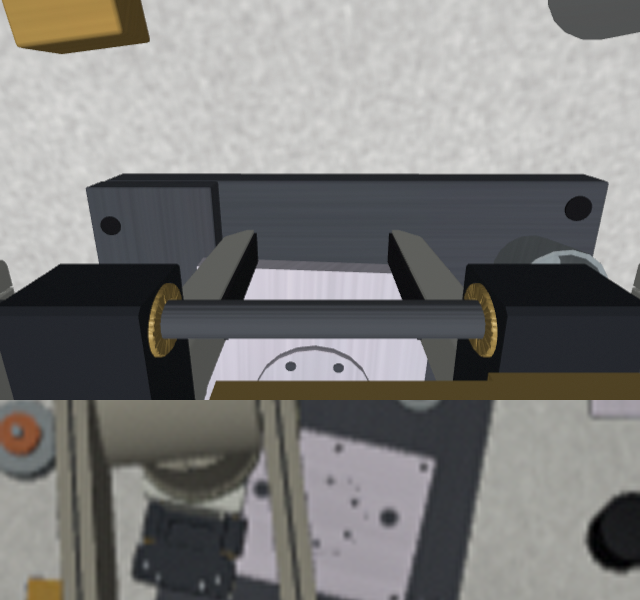

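The wrist view shows the plate's +y edge running from (258,268) to (388,272) between the fingers, slightly tilted. The cup is to the right and clear. I'll measure the edge.

Run:
```python
from h import *
f=look('w6.png')
g=cv2.GaussianBlur(cv2.cvtColor(f['image'],cv2.COLOR_RGB2GRAY),(3,3),0).astype(int)
for c in range(265,386,30): print(c,g[252:282,c], )
P=[]
for c in range(262,386,8):
    v=258+np.argmax(g[258:285,c]>150); P.append((c,v)); 
print([inF(f,p,.044) for p in P])
for c in (300,340,500): print('far slab edge',[ (v,inF(f,(c,v),.02)) for v in (174,182)],g[168:190,c])
f=grab('top'); f['cam']='top'; 
for n in ('hole_left','hole_right'): print(n,[(np.round(d['point'],1),round(d['p'],2),inF(f,d['point'],.044)) for d in place_of(n,'top')[:6] if abs(d['point'][0]-320)<40 and abs(d['point'][1]-200)<40])
```

```text
tcp F [-9.6 85.3] 0.061463104347806274 f [1.5 1.5 1.3] t 9.75 w 0.06472140356217769
265 [ 72  72  72  72  71  71  73  80  92  99 100  99  99  99  99 105 133 178
 205 209 209 209 209 209 209 208 209 209 208 208]
295 [ 73  72  72  72  72  72  71  72  79  91  98  99  99 101 102 102 101 122
 170 202 207 207 207 207 207 207 207 206 206 206]
325 [ 73  73  73  73  73  72  71  71  71  77  89  97  99  99  98  97  97  98
 121 171 204 209 209 209 209 209 209 209 208 208]
355 [ 73  73  74  74  73  72  71  71  71  71  76  88  97 100 101 101 100  99
  98 116 160 193 200 201 201 201 201 201 201 200]
385 [ 74  74  74  73  72  71  71  71  71  72  73  77  88  96  97  97  97  97
  97  97 112 153 189 202 203 204 204 204 204 205]
[array([-39.1,  76.6]), array([-35.1,  76.6]), array([-31.2,  76.6]), array([-27.3,  76. ]), array([-23.3,  76. ]), array([-19.3,  76. ]), array([-15.4,  75.5]), array([-11.4,  75.5]), array([-7.5, 75.5]), array([-3.5, 74.9]), array([ 0.4, 74.9]), array([ 4.4, 74.9]), array([ 8.3, 74.9]), array([12.3, 74.4]), array([16.3, 74.4]), array([20.3, 74.4])]
far slab edge [(174, array([-21.1, 119.2])), (182, array([-21.1, 114.9]))] [201 200 198 198 185 140  79  43  35  35  36  38  45  56  64  68  71  73
  73  73  73  73]
far slab edge [(174, array([ -0. , 119.2])), (182, array([  0. , 114.9]))] [202 203 205 205 191 143  81  44  35  36  36  37  44  55  63  68  71  73
  73  73  73  73]
far slab edge [(174, array([ 84.2, 119.2])), (182, array([ 84.8, 114.9]))] [205 206 205 204 195 160  98  49  35  36  36  36  40  51  61  66  68  69
  69  70  71  72]
hole_left [(array([306.3, 184.7]), 0.83, array([ 2.2, 47.4]))]
hole_right [(array([337.2, 195.4]), 0.83, array([-13.2, -52. ]))]
```

```bash
python3 -m handwheel '[{"translation":[0,1,-1],"dr":[0,0,0]},{"translation":[0,1,-2],"dr":[0,0,0]},{"translation":[0,1,-2.5],"dr":[0,0,0]},{"translation":[0,1,-2.5],"dr":[0,0,0]}]'
python3 - <<'E'
from h import *
f=look('w7.png')
g=cv2.GaussianBlur(cv2.cvtColor(f['image'],cv2.COLOR_RGB2GRAY),(3,3),0).astype(int)
print([inF(f,(c,258+np.argmax(g[258:290,c]>150)),.044) for c in range(262,386,20)])
print(goto([*fromF(F,[-.011,.15]),.16],YF-np.pi/2))
E
```

```text
time: 10.3
tcp_pos: [0.6008, 0.12, 0.0606]
tool_rot: [-1.565, 0.14, -0.143]
ft_force: [2.0, 3.3, 2.6]
gripper_width: 0.065
tcp F [-9.5 82.9] 0.0606047892446032 f [1.5 4.4 2.7] t 10.35 w 0.06512224772629675
[array([-38.8,  74.1]), array([-29. ,  73.6]), array([-19.2,  73.6]), array([-9.4, 73. ]), array([ 0.5, 72.5]), array([10.3, 71.9]), array([20.2, 71.4])]
(array([ -1.4, -99.3,  67.2]), array([-2.3000e-03,  1.5702e+00,  2.0000e-04]))
```

```bash
python3 -m handwheel '[{"translation":[0,0,15],"dr":[0,0,0]},{"translation":[0,-45,25],"dr":[0,0,0]},{"translation":[0,-90,25],"dr":[0,0.1,0]},{"translation":[-30,-100,5],"dr":[0,0.245,0]},{"translation":[-70,-100,-20],"dr":[0,0.39,0]}]'
python3 -m handwheel '[{"translation":[0,0,0],"dr":[0,0.145,0]},{"translation":[0,0,0],"dr":[0,0.29,0]},{"translation":[0,0,0],"dr":[0,0.435,0]},{"translation":[0,0,0],"dr":[0,0.58,0]},{"translation":[0,0,0],"dr":[0,0.725,0]}]'
python3 - <<'E'
from h import *
print(toF(F,r.sense()['tcp_pos']),goto([*fromF(F,[-.116,-.002]),.1],YF-np.pi/2))
E
```

```text
time: 10.85
tcp_pos: [0.5302, 0.1133, 0.1637]
tool_rot: [-1.521, 0.445, -0.456]
ft_force: [-0.8, -1.2, -0.2]
gripper_width: 0.0649
time: 11.35
tcp_pos: [0.5296, 0.1134, 0.163]
tool_rot: [-1.32, 1.007, -1.015]
ft_force: [0.1, 0.1, 0.7]
gripper_width: 0.065
[-0.07840197  0.06378709] (array([ 43.1,  62.8, -62.6]), array([-0.0058,  0.4444,  0.0005]))
```

```bash
python3 -m handwheel '[{"translation":[12,10,-20],"dr":[0,0.14,0]},{"translation":[28,20,-40],"dr":[0,0.29,0]},{"translation":[43,40,-62],"dr":[-0.006,0.444,0]},{"translation":[43,62,-62],"dr":[-0.006,0.444,0]},{"translation":[43,62,-62],"dr":[-0.006,0.444,0]}]'
python3 -m handwheel '[{"translation":[0,0,0],"dr":[0,0,0]}]'
python3 - <<'E'
from h import *
f=look('w8.png')
print(goto([*fromF(F,[-.116,-.002]),.0605],YF-np.pi/2))
g=cv2.GaussianBlur(cv2.cvtColor(f['image'],cv2.COLOR_RGB2GRAY),(3,3),0).astype(int)
m=cv2.morphologyEx((g>140).astype(np.uint8),cv2.MORPH_OPEN,np.ones((5,5)))
for v in (40,70,100,125):
    c=305; L=c-np.argmax(g[v,c::-1][20:]<120)-20; 
    row=np.where((g[v]>140))[0]; seg=np.split(row,np.where(np.diff(row)>25)[0]+1); s=[q for q in seg if q[0]<c<q[-1]]
    if s: print(v,inF(f,(s[0][0],v),.044),inF(f,(s[0][-1],v),.044))
for c in (240,300,380):
    col=g[:,c]; v=60+np.argmax(col[60:250]<110); print('rear',c,v,inF(f,(c,v),.044))
E
```

```text
time: 11.85
tcp_pos: [0.4783, 0.0554, 0.0973]
tool_rot: [-1.125, 1.345, -1.339]
ft_force: [0.0, 0.9, 0.3]
gripper_width: 0.065
time: 11.95
tcp_pos: [0.4784, 0.0556, 0.0976]
tool_rot: [-1.126, 1.344, -1.338]
ft_force: [0.3, 0.9, -0.0]
gripper_width: 0.0653
tcp F [-118.7   -2.2] 0.09742142141418464 f [-0.8  0.3 -0. ] t 12.0 w 0.06544599966795943
(array([-0.3, 36.9,  3. ]), array([0.0077, 0.0008, 0.003 ]))
40 [-19.   73.2] [-18.7 -76.3]
70 [-33.4  73.7] [-33.1 -75.9]
100 [-48.4  74.3] [-48.2 -74.9]
125 [-61.5  75.2] [-61.3 -74.7]
rear 240 148 [-73.9  43.7]
rear 300 151 [-75.5  10.8]
rear 380 155 [-77.7 -33.3]
```

View pics/w8.png

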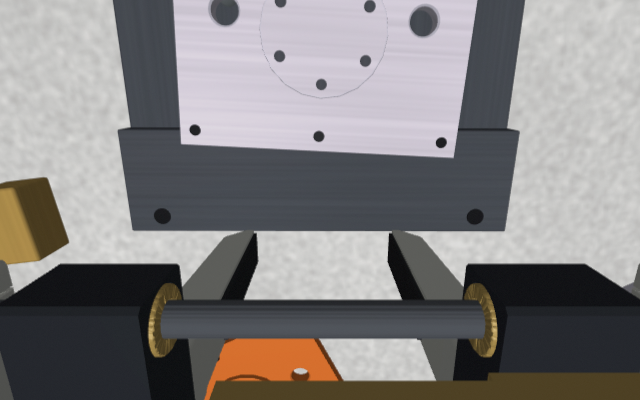

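The view shows the plate at yaw −0.047, with its rear edge from (181,143) to (454,157) and roughly centred sideways. I'll lower the fingers and push to square it.

```bash
python3 -m handwheel '[{"translation":[0,20,3],"dr":[0.008,0,0.003]},{"translation":[0,37,3],"dr":[0.008,0,0.003]},{"translation":[0,37,3],"dr":[0.008,0,0.003]},{"translation":[0,37,3],"dr":[0.008,0,0.003]}]'
python3 - <<'E'
from h import *
s=r.sense();print(toF(F,s['tcp_pos'])*1000,s['ft_force'],goto([*fromF(F,[-.08,-.002]),.0605],YF-np.pi/2))
E
```

```text
time: 12.4
tcp_pos: [0.4812, 0.0554, 0.0613]
tool_rot: [-1.119, 1.339, -1.339]
ft_force: [0.1, 0.9, 0.5]
gripper_width: 0.0652
[-115.61810288   -1.93141536] [0.0967372  0.85573813 0.50020271] (array([ 0.1,  0.8, 35.6]), array([-0.0005,  0.0016,  0.0001]))
```

```bash
python3 -m handwheel '[{"translation":[0,1,8],"dr":[0,0.0016,0]},{"translation":[0,1,16],"dr":[0,0.0016,0]},{"translation":[0,1,23],"dr":[0,0.0016,0]},{"translation":[0,1,27],"dr":[0,0.0016,0]},{"translation":[0,1,31],"dr":[0,0.0016,0]}]'
python3 -m handwheel '[{"translation":[0,0,3],"dr":[0,0,0]},{"translation":[0,0,5.5],"dr":[0,0,0]},{"translation":[0,0,6],"dr":[0,0,0]}]'
cat > m.py <<'E'
from h import *; import sys
f=look(sys.argv[1]); z=float(sys.argv[2])
g=cv2.GaussianBlur(cv2.cvtColor(f['image'],cv2.COLOR_RGB2GRAY),(3,3),0).astype(float)
for v in (20,120,190):
    row=np.where(g[v]>140)[0]; s=[q for q in np.split(row,np.where(np.diff(row)>50)[0]+1) if q[0]<305<q[-1]]
    if s: print('L/R',inF(f,(s[0][0],v),z),inF(f,(s[0][-1],v),z))
for c in (200,300,420):
    print('rear',inF(f,(c,190+np.argmax(g[190:260,c]<110)),z))
for n in ('hole_left','hole_right'): print(n,[(np.round(d['point'],1),round(d['p'],2),inF(f,d['point'],z-.01)) for d in place_of(n,'wrist')[:2]])
for lo in (160,400):
    m=(g[40:120,lo:lo+60]<125).astype(np.uint8); n,l,st,ce=cv2.connectedComponentsWithStats(m); i=1+np.argmax(st[1:,4]); print('hole top',inF(f,ce[i]+[lo,40],z),st[i])
E
python3 m.py w9.png .044
```

```text
time: 12.9
tcp_pos: [0.5116, 0.0498, 0.0603]
tool_rot: [-1.12, 1.341, -1.34]
ft_force: [-5.5, 0.8, 4.0]
gripper_width: 0.0648
time: 13.2
tcp_pos: [0.5168, 0.0488, 0.0599]
tool_rot: [-1.121, 1.343, -1.339]
ft_force: [-6.2, 0.3, 4.2]
gripper_width: 0.0648
tcp F [-79.4  -2.1] 0.05986914687973363 f [-4.1 -0.5  2.1] t 13.25 w 0.06504997567723941
L/R [23.1 75.5] [ 23.3 -73.9]
L/R [-16.7  75.5] [-16.5 -73.7]
L/R [-48.2  75.5] [-48.1 -74. ]
rear [-70.8  57. ]
rear [-70.8   9.4]
rear [-70.8 -47.7]
hole_left [(array([208.4,  85.5]), 0.88, array([-2.1, 50.2]))]
hole_right [(array([428.4,  87.2]), 0.79, array([ -2.8, -49. ]))]
hole top [-2.2 50.4] [ 25  29  33  34 875]
hole top [ -2.1 -48.8] [ 19  29  33  34 873]
```

Now it is square and centred sideways, with yaw ≈ 0 and y +0.1 mm relative to the fixture. About 10 mm remain forward.

```bash
python3 -m handwheel '[{"translation":[0,0,2],"dr":[0,0,0]},{"translation":[0,0,4],"dr":[0,0,0]},{"translation":[0,0,6],"dr":[0,0,0]},{"translation":[0,0,7],"dr":[0,0,0]},{"translation":[0,0,8],"dr":[0,0,0]}]'
python3 -m handwheel '[{"translation":[0,0,1],"dr":[0,0,0]},{"translation":[0,0,1.5],"dr":[0,0,0]},{"translation":[0,0,1.5],"dr":[0,0,0]}]'
python3 m.py w10.png .03
```

```text
time: 13.85
tcp_pos: [0.5252, 0.0473, 0.06]
tool_rot: [-1.12, 1.342, -1.34]
ft_force: [-0.1, 0.8, -0.7]
gripper_width: 0.065
time: 14.15
tcp_pos: [0.5268, 0.047, 0.06]
tool_rot: [-1.12, 1.342, -1.34]
ft_force: [-0.4, -0.1, -0.4]
gripper_width: 0.0653
tcp F [-69.4  -2.1] 0.060019363708337485 f [-0.9 -0.3  0. ] t 14.2 w 0.0649382006797114
L/R [35.8 75.3] [ 36.  -74.3]
L/R [-7.5 75.2] [ -7.4 -74. ]
L/R [-41.9  75.3] [-41.8 -74. ]
rear [-61.6  61.7]
rear [-61.6  10.3]
rear [-61.5 -51.4]
hole_left [(array([215.6,  87.7]), 0.94, array([ 7.3, 51.1]))]
hole_right [(array([418.8,  87.7]), 0.63, array([  7.4, -48.4]))]
hole top [ 7.1 51.2] [ 37  33  23  31 529]
hole top [  6.9 -48.9] [ 11  34  30  30 649]
```

View pics/w10.png

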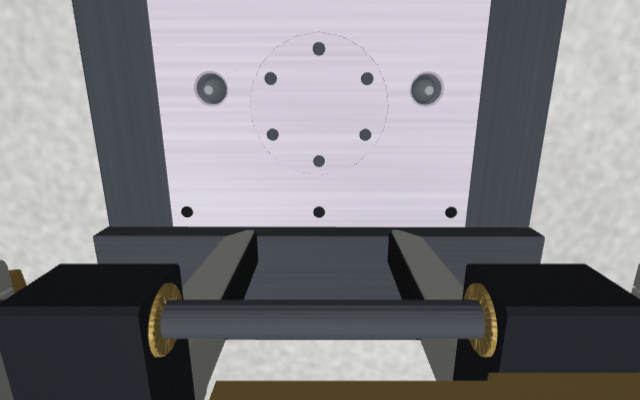

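The pins now show through both holes at (210,89) and (427,89), and the rear edge lies below the ledge, with the contact force near zero. I'll withdraw, then check flatness and the bystanders.

```bash
python3 -m handwheel '[{"translation":[0,0,-15],"dr":[0,0,0]},{"translation":[0,-40,-20],"dr":[0,0,0]},{"translation":[0,-85,-20],"dr":[0,0,0]},{"translation":[0,-130,-20],"dr":[0,0,0]},{"translation":[0,-180,-20],"dr":[0,0,0]}]'
python3 -m handwheel '[{"translation":[0,-20,-30],"dr":[0,0,0]},{"translation":[0,-20,-30],"dr":[0,0,0]}]'
python3 - <<'E'
from h import *
f=look('w11.png')
for q in ([50,65],[50,-65],[-50,65],[-50,-65],[50,0],[-50,0],[0,65],[0,-65]):
    u=proj(f,[*fromF(F,np.array(q)/1000),.03]); z=f['z_map'][int(u[1])-2:int(u[1])+3,int(u[0])-2:int(u[0])+3] if 2<u[1]<397 else 0
    print(q,np.round(u),np.round(world(f,*u)[2],4) if np.size(z)>1 else '')
for n,y in (('ledge',[-95,0]),('seat',[30,95]),('seat',[30,-95])):
    u=proj(f,[*fromF(F,np.array(y)/1000),.03]); print(n,np.round(world(f,*u)[2],4))
f=grab('top','t11.png')
for n in ['lens_barrel','bearing','screw_cup','motor','spacer','wipe_bottle','gauge_block']:
    print(n,[np.round(d['point']) for d in place_of(n,'top')[:2]])
E
```

```text
time: 14.8
tcp_pos: [0.5064, 0.0507, 0.2411]
tool_rot: [-1.121, 1.343, -1.339]
ft_force: [0.5, 0.2, 0.1]
gripper_width: 0.065
time: 15.0
tcp_pos: [0.4775, 0.0565, 0.2664]
tool_rot: [-1.115, 1.337, -1.342]
ft_force: [0.8, -0.6, -0.8]
gripper_width: 0.0651
tcp F [-119.4   -1.8] 0.2636398721550451 f [0.5 0.  0.3] t 15.05 w 0.06495664096197244
[50, 65] [253. -10.] 
[50, -65] [391. -10.] 
[-50, 65] [258.  99.] 0.0299
[-50, -65] [386.  99.] 0.0304
[50, 0] [322. -10.] 
[-50, 0] [322.  99.] 0.0292
[0, 65] [256.  46.] 0.0296
[0, -65] [388.  46.] 0.0303
ledge 0.0338
seat 0.0197
seat 0.0197
lens_barrel [array([396., 201.])]
bearing [array([344., 163.])]
screw_cup [array([308., 151.])]
motor [array([248., 176.])]
spacer [array([393., 157.]), array([250., 221.])]
wipe_bottle []
gauge_block [array([250., 220.])]
```

View pics/w11.png

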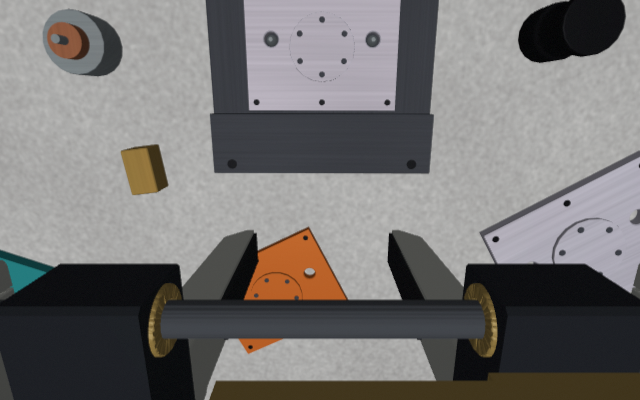

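The plate is seated squarely, with its top at 29–30 mm at all five points in view. Pin tips show at (271,39) and (373,39), and the hand is clear. Handing in.

```bash
python3 -m handwheel '[{"translation":[0,0,0],"dr":[0,0,0]},{"translation":[0,0,0],"dr":[0,0,0]}]'; python3 -c "
from workcell import r
r.sign_off()"
```

```text
time: 15.65
tcp_pos: [0.4766, 0.0559, 0.2594]
tool_rot: [-1.124, 1.345, -1.338]
ft_force: [0.2, 0.2, -0.6]
gripper_width: 0.0654
the job is handed in; nothing more can be done
```

The cover plate is seated and the job is handed in, at about 15.7 s of the 48 s allowed. I squared it with a two-finger push on its rear edge, pushed it about 16 mm sideways, then squared it again and pushed it forward until it dropped off the ledge. It was never gripped or lifted, and the contact-force readings after each move stayed under about 8 N.

**Last checks that passed:**
- **Seating:** both pin tips show in the holes. The plate top measured 29–30 mm at five points, against 34 mm on the ledge and 20 mm on the seat. Sideways offset and turn were about zero.
- **Hand:** it finished about 0.26 m up, touching nothing.

**Not confirmed:**
- **Front half of the plate:** it was out of the last close view, so flatness there is inferred from the middle and rear points.
- **Wipe bottle:** the last top view did not detect it, probably because the arm hid it. I never went near it.
- **Other bystanders:** they were found within about 2–3 pixels (under 1 cm) of their start positions, which is about the detector's own scatter.

The fixture's position along x differed by about 2.6 mm between its two edge measurements. I used the mean, and that was well within the pins' 5 mm catch.

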